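# Eject the quarter-sector mount from behind the bottles

### The arm

A 6-joint arm with a two-finger parallel gripper is mounted at the origin on the work surface. World frame = base frame: x ahead of the robot, y to its left, z up, the work surface at z = 0. Lengths are in m, angles in rad, forces in N, time in s.
With the tool pointing down it reaches from about 0.35 to 0.725 m from the base axis. Payload 6 kg.
Tool frame: the origin (TCP) lies midway between the tips of the shut fingers; the grasp point (between the pads) lies 19 mm behind it; z points along the fingers, x is the direction in which the jaws open and shut, and the axes are right-handed (so a half turn about z gives the same grasp; the last joint's range is limited). The gripper opens to 85 mm and grips with 20 to 120 N. Pads are 22 mm wide; open, the fingers measure 114 mm over their backs; the gripper's body (76 mm by 85 mm) begins 54 mm behind the grasp point. The pads swing forward as they close: fully open they stand 13 mm farther back than shut.
Start: joints at [0.334, 0.04, 0.085, 0, -1.615, -0.334], TCP at [0.6, 0, 0.231] pointing down, gripper open.
Joint ranges: [-2.56, 2.56], [-1.29, 2.01], [-1.08, 1.49], [-3.29, 1.98], [-2.81, -0.18], [-2.99, 2.99]. Speed limits (rad/s): [2.57, 2.57, 3.01, 3.14, 3.14, 3.14].

### API

Orientations are given as [roll, pitch, yaw] about the fixed x, y, z axes, in that order (R = Rz(yaw) Ry(pitch) Rx(roll)).
In Python, from station import get_obs, grab_frame, get_calibration, close_job gives the robot as it stands. The module is installed in compiled form; this text tells all that it offers.
- The arm moves only by the tool play_rows, never from a script. Its arguments are lists of equal length, an entry for each row: "travel": the shift along the tool's x, y, z in cm, a list of three; "turn": the turn about the tool's z in rad. A call has 1 to 20 rows; each row shifts and turns the commanded pose from where the row before left it, along the tool's axes as they then stand; what a row does not reach is not made up. A row lasts 1/10 s, in which the tool goes at most 50 mm and 8.59 degrees, less where a joint would pass 70% of its speed; a pose out of reach is approached as far as the arm can. A call with a gripper value outside its range is refused whole. "claw" is the opening, from -1 (shut) to 1 (fully open), so that 0 is half open, set as the call begins (left out, the last holds). The fingers move at their own pace and stop on an object; "newtons" is the grip in N (left out, the last holds). Time passes only in rows, so rows that do not move let the fingers close. It gives the time, the measured TCP pose, the force and the opening at its end, in the units of the state.
- get_obs(): the state, without advancing time (a new reading comes with each control period).
- grab_frame(name): name is "scene" or "side" or "wrist"; returns the picture (384x512x3 uint8, blue, green, red); there is no depth.
- get_calibration(name): a dict with "K" (3x3 intrinsics, pixels), "eye" and "rotation" of the camera in the world. Camera axes: x right, y down, z forward; pixel columns grow to the right and rows downward; lengths in m; the calibration is good to about 2 mm. A picture is of the moment at which its call begins: read the wrist's pose just before it. get_calibration takes no time and is no camera call; for the wrist camera it gives the pose at the moment of the call.
- close_job(): hands the job in, once; it reports no verdict.
The state is a dict: "clock": time; "joint_pos": joint angles; "joint_vel": joint speeds; "effort": joint torques, N m; "ee_pos": TCP position; "orientation": TCP orientation; "ft_force": force on the tool from outside, world axes, zero at the start; "ft_torque": the same for the moment, N m; "finger_gap": finger opening in m.
Only numpy, scipy, OpenCV 4.12 (cv2) and the standard library are available. Lean on these libraries where they do the work, as an engineer would, in place of code of your own. Each camera call takes 0.05 s, during which the arm holds its last target. There are 200 camera calls.

### The job

The black specimen mount with the quarter-circle metal inlay is needed on the round steel levelling stage, but a round jar and a square bottle crowd the ejector stand it is sunk in. First move both containers upright into the empty aluminium tray, then press the stand's lever fully down so that the mount rises, and set the mount centred on the stage, inlay up. Only then put the jar and the square bottle back upright, each on the spot where it stood at the start; the other mount beside the stage must be left alone.

Things in the scene. Friction and masses are not known exactly. Their poses are not given: they have to be found in the camera images.
- jar_mid (a point): Round jar, white plastic with grey lid and paper band, upright: 53 mm diameter, 130 mm tall, about 0.2 kg. The point is its centre, half-way up (65 mm above its underside); z is its axis, up. At the start it stands on one of the two black rubber seats of the ejector stand (which one varies). Best gripped in its upper third, 20 to 40 mm above this point, so that the gripper's body clears the lid and the fingers clear the pocket block.
- square_mid (a point): Square bottle, white plastic: body 48 x 48 mm in plan (sides along its x and y), 112 mm tall, with a round grey cap 38 mm in diameter and 18 mm tall on top (130 mm in all), about 0.25 kg. The point is its centre, 65 mm above its underside; z up. At the start it stands upright on the other rubber seat of the ejector stand. Best gripped across two flat sides, 20 to 40 mm above this point.
- sector_mount_mid (a point): Black specimen mount with a bright quarter-circle metal inlay on its top face: a loose disc 38 mm in diameter, 22 mm tall, 40 g. The point is its centre, 11 mm below the inlay face; z is its axis, out of the inlay face (up at the start). It is sunk in the round pocket of the ejector stand, its top 1 mm below the rim; with the lever fully down it stands 15 mm proud of the rim and can be gripped from above by the fingertips.
- stand: Ejector stand, fixed: grey base plate 170 (x) x 190 (y) mm, 10 mm thick; the origin is the centre of its underside, x runs from the lever to the pocket, z up. Two round black rubber seats, 66 mm across and level with the plate's top, lie at x = -12, y = +60 and -60 mm. Between and beyond them is an aluminium pocket block, 60 x 54 mm, its top 45 mm above the table; the pocket, 40 mm wide, has its centre at x = +34, y = 0 mm.
- lever (a joint): Ejector lever of the stand: 0 as it is at the start (up), 0.42 rad fully pressed down. It stays where it is left (friction only, no spring; about 6 N on the pad moves it). The mount rises about 38 mm per rad, 16 mm in all.
- lever_pad (a point): Centre of the top face of the lever's round black pad, 28 mm in diameter, at x = -58, y = 0 mm of the stand and 53 mm above the table when up. It is pressed straight down; it falls about 23 mm (and shifts about 3 mm along x) until the lever meets its stop.
- tray: Aluminium tray, fixed, empty: 140 (x) x 220 (y) mm outside, 20 mm high, walls and floor about 4 to 5 mm thick. The origin is the centre of its underside, z up. Room for the jar and the bottle side by side along y.
- stage_top (a point): Levelling stage: centre of the top face of a round steel disc, 60 mm in diameter, 22 mm above the table, fixed near one end of a grey base plate 90 x 190 x 12 mm. The plate's long side runs along y; this point is 45 mm from the plate's centre towards +y. z up.
- round_mount_mid (a point): The other black mount, 38 mm in diameter, 22 mm tall, with a round metal inlay: loose, lying on the grey plate of the levelling stage, about 95 mm from the disc's centre towards -y of the stage. Not to be disturbed. The point is its centre, half-way up.
Things that resemble listed ones, but are neither listed nor needed, are in the scene too. What is shaped like the part that bears sector_mount_mid but blue or orange is not meant.

How it is judged:
On the way, in this order (a step that is already met when the one before it is completed fails the run):
1. jar and square bottle both stand released and upright in the tray (x of jar_mid in the frame of tray between -0.055 and 0.055 m and y of jar_mid in the frame of tray between -0.095 and 0.095 m and z of jar_mid in the frame of tray between 0.055 and 0.08 m and angle between each of jar_mid, square_mid's own z axis and vertical below 0.1 rad and contact force between each of jar, square and the fingers below 0.1 N and linear speed of each of jar, square below 0.02 m/s and x of square_mid in the frame of tray between -0.055 and 0.055 m and y of square_mid in the frame of tray between -0.095 and 0.095 m and z of square_mid in the frame of tray between 0.055 and 0.08 m), for 0.2 s.
2. the lever is pressed fully down and the mount has risen (value of joint lever above 0.34 rad and z of sector_mount_mid in the frame of stand above 0.044 m), for 0.1 s.
3. the quarter-circle mount lies released on the stage, inlay up, both containers still in the tray (all of step 1 and horizontal distance between sector_mount_mid and stage_top below 0.012 m and z of sector_mount_mid in the frame of stage_top between 0.006 and 0.016 m and angle between sector_mount_mid's own z axis and vertical below 0.15 rad and contact force between sector_mount and the fingers below 0.1 N and linear speed of sector_mount below 0.02 m/s), for 0.2 s.
4. jar and square bottle are back, each where it stood (distance of each of jar_mid, square_mid from where it was at the start of the episode below 0.015 m and angle between each of jar_mid, square_mid's own z axis and vertical below 0.1 rad and contact force between each of jar, square and the fingers below 0.1 N and linear speed of each of jar, square below 0.02 m/s), for 0.2 s.
At the end, for the whole second after the job is handed in: The quarter-circle mount lies inlay up on the steel disc, its centre within 12 mm of the disc's centre; the jar and the square bottle stand upright, each within 15 mm of where it stood at the start (any turn about its own axis); all are released and at rest. The lever may stay down (all of step 4 and horizontal distance between sector_mount_mid and stage_top below 0.012 m and z of sector_mount_mid in the frame of stage_top between 0.006 and 0.016 m and angle between sector_mount_mid's own z axis and vertical below 0.15 rad and contact force between sector_mount and the fingers below 0.1 N and linear speed of sector_mount below 0.02 m/s); the robot touches nothing.
It fails at once if jar or square bottle tipped over (angle between any of jar_mid, square_mid's own z axis and vertical above 0.6 rad).
It fails at once if the other mount beside the stage was disturbed (moved more than 15 mm) (distance of round_mount_mid from where it was at the start of the episode above 0.015 m).
It also fails if it takes over 134 s, if anything falls off the work surface, if the arm or the gripper's body presses on something with over 40 N, if the wrist force passes 120 N, or if a joint passes its speed limit or range.

## Working session

There is one attempt and no reset: what is moved stays moved. The work goes in short steps, Python scripts to look and compute and a tool call to move; the robot and the scene stay as the last step left them, time stands still between calls to the robot, and variables do not carry over. Pictures are saved under pics/ and viewed, about 12 in all and at most 16, crops included, and the job is handed in when it is done.

Besides the shell and the picture viewer there is one more tool, called by a JSON object that holds its "method" and its "body", one argument or row to a line. play_rows: Moves the arm, as the interface text tells. Its arguments: {"type":"object","properties":{"travel":{"type":"array"},"turn":{"type":"array"},"claw":{"type":"number"},"newtons":{"type":"number"}},"required":["travel","turn"]}

```bash
mkdir -p pics; ls
python3 - <<'E'
from station import *
import cv2,numpy as np
print(get_obs())
for n in("scene","side","wrist"):
    c=get_calibration(n);print(n,c)
    cv2.imwrite(f"pics/{n}0.png",grab_frame(n))
E
```

```text
pics
{'clock': 0.0, 'joint_pos': array([ 3.33687708e-01,  4.07977755e-02,  8.38257411e-02, -4.84214545e-04,
       -1.61548956e+00, -3.33720763e-01]), 'joint_vel': array([-0.00039276, -0.00061326, -0.00077078,  0.00156581, -0.00183254,
       -0.0009382 ]), 'effort': array([-7.27207535e-04, -3.68200672e+01,  3.47413230e+01,  6.93227157e+00,
       -5.48646509e-03, -9.47124363e-06]), 'ee_pos': array([5.99676731e-01, 8.42768373e-05, 2.30290999e-01]), 'orientation': array([-3.14150426e+00, -1.73185112e-03,  3.14158075e+00]), 'ft_force': array([ 0.53162899,  0.57998235, -0.34479214]), 'ft_torque': array([ 0.02179089, -0.00469421, -0.03996185]), 'finger_gap': 0.08585315931363947}
scene {'K': array([[355.60374552,   0.        , 255.42196983],
       [  0.        , 355.60374552, 184.97511626],
       [  0.        ,   0.        ,   1.        ]]), 'eye': array([ 0.91595979, -0.53568536,  0.62780897]), 'rotation': array([-2.31328747,  0.00813027,  0.5628837 ])}
side {'K': array([[393.48033995,   0.        , 257.71089076],
       [  0.        , 393.48033995, 189.83128898],
       [  0.        ,   0.        ,   1.        ]]), 'eye': array([0.44423711, 0.66006128, 0.75797061]), 'rotation': array([-2.3555546 , -0.00417415, -2.93429897])}
wrist {'K': array([[335.15294791,   0.        , 257.17640066],
       [  0.        , 335.15294791, 193.33768511],
       [  0.        ,   0.        ,   1.        ]]), 'eye': array([ 0.6008653 , -0.06818406,  0.37230892]), 'rotation': array([ 2.86677392e+00, -1.09898952e-03,  3.14131262e+00])}
```

View pics/scene0.png

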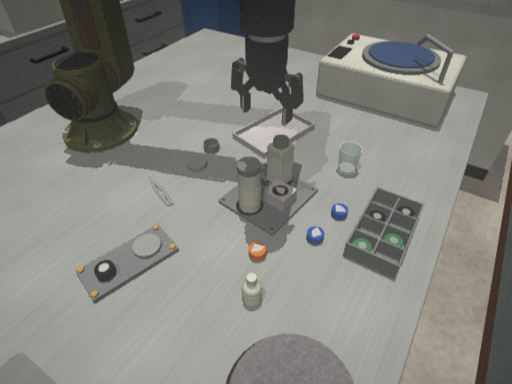

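View pics/side0.png

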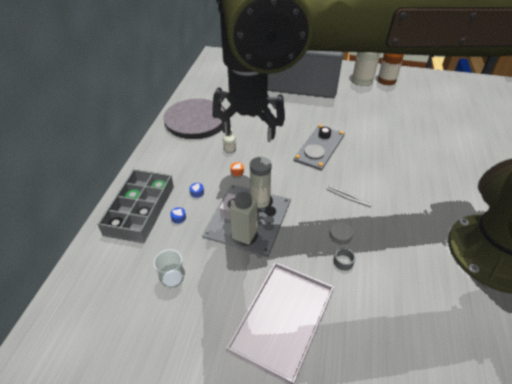

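View pics/wrist0.png

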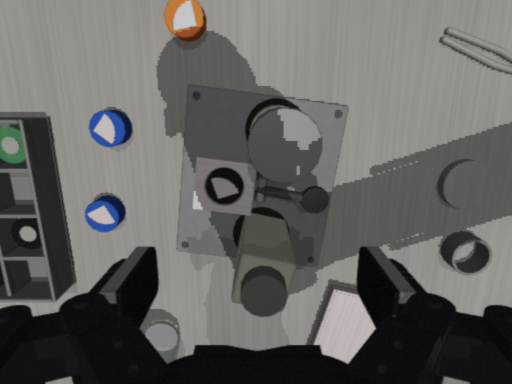

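```bash
cat > h.py <<'E'
from station import *
import cv2,numpy as np
from scipy.spatial.transform import Rotation as Ro
def cast(c,px,z):
    "pixels -> world points on the plane at height z"
    px=np.atleast_2d(np.float64(px)); R=Ro.from_euler('xyz',c['rotation']).as_matrix()
    d=np.c_[px,np.ones(len(px))]@np.linalg.inv(c['K']).T@R.T
    return c['eye']+d*((z-c['eye'][2])/d[:,2])[:,None]
def proj(c,p):
    R=Ro.from_euler('xyz',c['rotation']).as_matrix()
    q=(np.atleast_2d(p)-c['eye'])@R@c['K'].T
    return q[:,:2]/q[:,2:]
def circ(pts):
    "least squares circle"
    x,y=pts[:,0],pts[:,1]; s=np.linalg.lstsq(np.c_[2*x,2*y,np.ones(len(x))],x*x+y*y,rcond=None)[0]
    return s[0],s[1],np.sqrt(s[2]+s[0]**2+s[1]**2)
E
python3 - <<'E'
from h import *
np.set_printoptions(precision=4,suppress=True)
w,s,g=[get_calibration(n) for n in("wrist","side","scene")]
print("plate w",cast(w,[(190,86),(348,106),(318,266),(178,252)],.01)[:,:2])
print("plate s",cast(s,[(229,186),(291,194),(262,252),(205,238)],.01)[:,:2])
print("pocket w",cast(w,(225,186),.044)[:,:2])
print("pad w",cast(w,(315,200),.053)[:,:2])
print("jar w,s,g",cast(w,(285,146),.13+.01)[:,:2],cast(s,(261,164),.14)[:,:2],cast(g,(249,166),.14)[:,:2])
print("sq w,s,g",cast(w,(264,291),.14)[:,:2],cast(s,(243,201),.14)[:,:2],cast(g,(281,142),.14)[:,:2])
print("tray s",cast(s,[(281,266),(332,287),(294,378),(230,350)],.02)[:,:2])
print("stage s,g",cast(s,(314,152),.022)[:,:2],cast(g,(147,245),.022)[:,:2])
print("round s,g",cast(s,(325,132),.034)[:,:2],cast(g,(105,269),.034)[:,:2])
print("ring/puck s",cast(s,[(344,259),(341,232)],.01)[:,:2],"blue",cast(s,[(178,214),(197,189),(237,169)],.02)[:,:2])
# cutouts
for n in("side","scene"):
    im=cv2.imread(f"pics/{n}0.png")
    im=im[90:280,190:350] if n=="side" else im[120:310,70:330]
    cv2.imwrite(f"pics/{n}0c.png",cv2.resize(im,None,fx=3,fy=3,interpolation=cv2.INTER_CUBIC))
E
```

```text
plate w [[ 0.6698 -0.081 ]
 [ 0.5055 -0.061 ]
 [ 0.5278  0.1244]
 [ 0.6942  0.106 ]]
plate s [[ 0.6746 -0.0715]
 [ 0.5054 -0.0767]
 [ 0.5435  0.1244]
 [ 0.6851  0.1127]]
pocket w [[0.6332 0.0167]]
pad w [[0.543  0.0288]]
jar w,s,g [[ 0.5814 -0.0367]] [[ 0.5793 -0.0327]] [[ 0.5849 -0.0444]]
sq w,s,g [[0.5954 0.077 ]] [[0.5931 0.0941]] [[0.6005 0.0687]]
tray s [[0.4933 0.16  ]
 [0.3783 0.1897]
 [0.4312 0.3905]
 [0.5564 0.3654]]
stage s,g [[ 0.4639 -0.2499]] [[ 0.4638 -0.2621]]
round s,g [[ 0.4409 -0.3379]] [[ 0.4451 -0.3543]]
ring/puck s [[0.356  0.1044]
 [0.3674 0.026 ]] blue [[ 0.7704  0.0617]
 [ 0.7517 -0.0329]
 [ 0.667  -0.1323]]
```

Run:
```python
import cv2,numpy as np
im=cv2.imread("pics/wrist0.png")[75:335,170:370]
im=np.uint8(255*(im/255.)**.55)
cv2.imwrite("pics/wrist0c.png",cv2.resize(im,None,fx=2.25,fy=2.25,interpolation=cv2.INTER_CUBIC))
```

```text
(no output)
```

View pics/wrist0c.png

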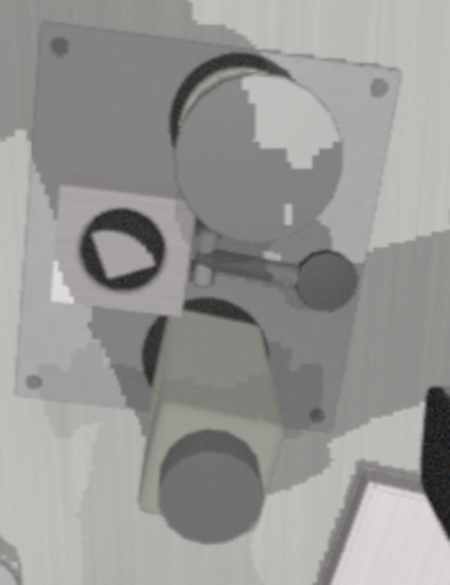

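Run:
```python
from h import *
np.set_printoptions(precision=4,suppress=True)
w=get_calibration("wrist")
p=cast(w,[(242.4,254.6),(295.8,265.2),(231.3,299.4)],.122)[:,:2];print(p)
a,b=p[1]-p[0],p[2]-p[0]
print(np.linalg.norm(a),np.linalg.norm(b),np.arctan2(*-a[::-1]),np.arctan2(b[1],b[0]),"c",p[0]+(a/np.linalg.norm(a)+[[0,-1],[1,0]]@a*-1/np.linalg.norm(a))*.024)
print("lid",cast(w,(285.1,145.2),.14),"cap",cast(w,(264.2,291.4),.14))
im=cv2.imread("pics/side0.png")
f=lambda r,k:cv2.resize(im[r[0]:r[1],r[2]:r[3]],None,fx=k,fy=k,interpolation=cv2.INTER_CUBIC)
A=f((255,384,220,345),3.2);B=f((115,180,285,355),5)
H=max(A.shape[0],B.shape[0]);o=np.zeros((H,A.shape[1]+B.shape[1],3),np.uint8);o[:A.shape[0],:A.shape[1]]=A;o[:B.shape[0],A.shape[1]:]=B
print(A.shape,B.shape);cv2.imwrite("pics/c5.png",o)
```

```text
[[0.6128 0.0545]
 [0.5688 0.0641]
 [0.6228 0.0963]]
0.04505283820740561 0.04299682980026922 -0.21535563988677378 1.3367092890518433 c [0.5945 0.0831]
lid [[ 0.5813 -0.0373  0.14  ]] cap [[0.5952 0.0774 0.14  ]]
(413, 400, 3) (325, 350, 3)
```

View pics/c5.png

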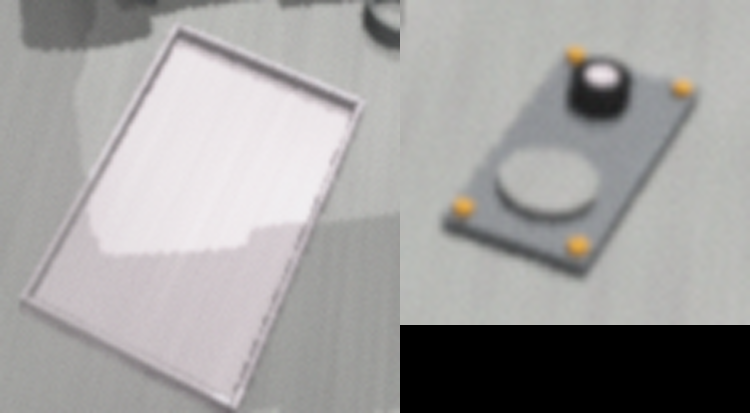

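Run:
```python
from h import *
np.set_printoptions(precision=4,suppress=True)
s=get_calibration("side")
t=cast(s,[(275.6,262.8),(333.4,286.9),(295,383),(226.9,348.75)],.02)[:,:2];print(t,t.mean(0),t[0]-t[1],t[2]-t[1],np.linalg.norm(t-np.roll(t,1,0),axis=1))
print("stage",cast(s,(314.6,151),.022))
g=lambda n,r:np.uint8(255*(cv2.resize(cv2.imread(f"pics/{n}0.png")[r[0]:r[1],r[2]:r[3]],None,fx=5,fy=5,interpolation=cv2.INTER_CUBIC)/255.)**.6)
cv2.imwrite("pics/c6.png",np.hstack([g("side",(150,255,215,290)),g("scene",(130,235,230,305))]))
```

```text
[[0.5066 0.1542]
 [0.3754 0.1888]
 [0.4283 0.3986]
 [0.5628 0.3643]] [0.4683 0.2765] [ 0.1311 -0.0347] [0.0528 0.2097] [0.2175 0.1356 0.2163 0.1388]
stage [[ 0.4626 -0.2549  0.022 ]]
```

View pics/c6.png

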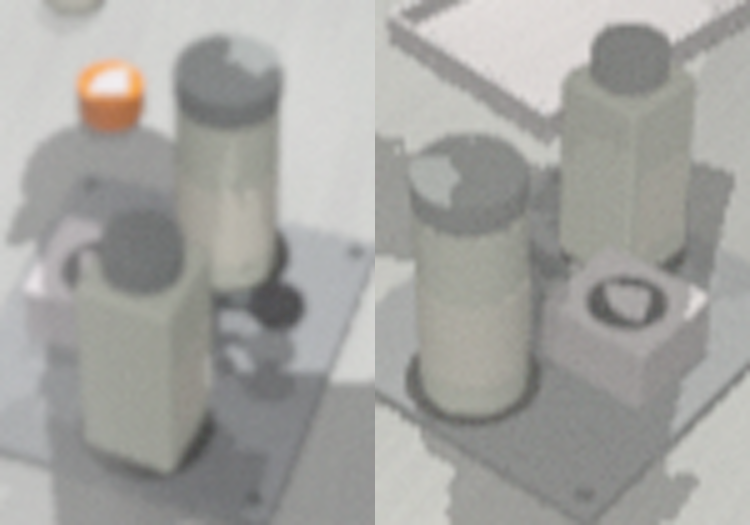

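Run:
```python
from h import *
np.set_printoptions(precision=4,suppress=True)
C=[get_calibration(n) for n in("wrist","side","scene")]
for nm,px in(("jar",[(285.1,145.2),(260.6,164.2),(249,163.8)]),("cap",[(264.2,291.4),(243.6,196.8),(281,139.6)])):
    A=np.zeros((3,3));b=np.zeros(3)
    for c,p in zip(C,px):
        d=cast(c,p,0)[0]-c['eye'];d/=np.linalg.norm(d);M=np.eye(3)-np.outer(d,d);A+=M;b+=M@c['eye']
    X=np.linalg.solve(A,b);print(nm,X,[proj(c,X)[0]-p for c,p in zip(C,px)],[cast(c,p,.14)[0][:2] for c,p in zip(C,px)])
S=[.0,.5993,.0221]
```

```text
jar [ 0.5805 -0.0362  0.1373] [array([0.8971, 1.0547]), array([ 0.2019, -0.3459]), array([0.366 , 0.4493])] [array([ 0.5813, -0.0373]), array([ 0.5801, -0.0318]), array([ 0.5808, -0.0381])]
cap [0.595  0.0792 0.1379] [array([0.1257, 0.5341]), array([ 0.1405, -0.1066]), array([0.1047, 0.1993])] [array([0.5952, 0.0774]), array([0.5948, 0.0815]), array([0.5958, 0.0771])]
```

{"method": "play_rows", "body": {
  "travel": [
    [0.95,-1.85,0],
    [0.95,-1.85,0],
    [0,0,2.5],
    [0,0,2.5],
    [0,0,2.5],
    [0,0,2.5],
    [0,0,2.0],
    [0,0,1.5],
    [0,0,1.2],
    [0,0,0]
  ],
  "turn": [0,0,0,0,0,0,0,0,0,0],
  "claw": 1,
  "newtons": 40
}}

```text
clock: 1.15
ee_pos: [0.58, -0.0375, 0.0827]
orientation: [-3.141, -0.003, 3.141]
ft_force: [-0.1, -0.6, -0.5]
finger_gap: 0.0852
```

{"method": "play_rows", "body": {
  "travel": [
    [0,0,0],
    [0,0,0],
    [0,0,0],
    [0,0,0],
    [0,0,0],
    [0,0,0],
    [0,0,0],
    [0,0,0]
  ],
  "turn": [0,0,0,0,0,0,0,0],
  "claw": -1,
  "newtons": 40
}}

```text
clock: 1.95
ee_pos: [0.5815, -0.037, 0.0857]
orientation: [-3.141, 0.002, -3.141]
ft_force: [-2.1, -0.1, 4.5]
finger_gap: 0.0515
```

{"method": "play_rows", "body": {
  "travel": [
    [0,0,-1],
    [0,0,-2.5],
    [0,0,-2.5],
    [0,0,-2.5],
    [0,0,-2.5],
    [0,0,-2.5],
    [0,0,-2.5],
    [0.5,1.62,0],
    [1,3.5,0],
    [1,3.5,0],
    [1,3.5,0],
    [1,3.5,0],
    [1,3.5,0],
    [1,3.5,0],
    [1,3.5,0],
    [1,3.5,0],
    [1,3.5,0],
    [0.5,3.08,0],
    [0,0,0],
    [0,0,0]
  ],
  "turn": [0,0,0,0,0,0,0,0,0,0,0,0,0,0,0,0,0,0,0,0]
}}

```text
clock: 3.95
ee_pos: [0.4805, 0.3256, 0.2437]
orientation: [-3.141, -0.001, -3.14]
ft_force: [0.7, 0.2, -1.6]
finger_gap: 0.0517
```

Run:
```python
from h import *
o=get_obs();print(o['ee_pos'],o['orientation'],o['finger_gap'])
cv2.imwrite("pics/a7.png",np.hstack([cv2.resize(grab_frame(n),(400,300)) for n in("side","wrist")]))
```

```text
[0.48051918 0.32556097 0.24373285] [-3.14063830e+00 -1.12497788e-03 -3.14023630e+00] 0.051659780910474865
```

View pics/a7.png

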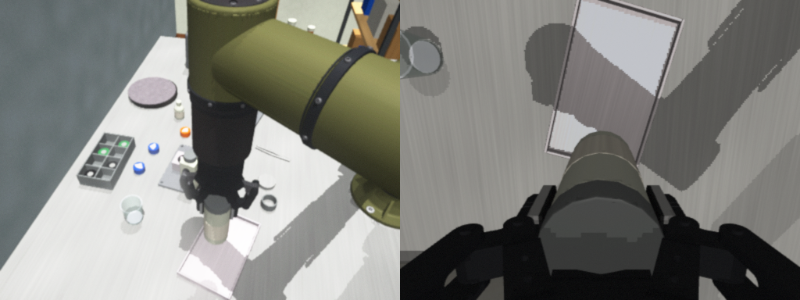

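{"method": "play_rows", "body": {
  "travel": [
    [0,0,2],
    [0,0,2.5],
    [0,0,2.5],
    [0,0,2.5],
    [0,0,2.5],
    [0,0,2],
    [0,0,1.2],
    [0,0,0.8],
    [0,0,0.2],
    [0,0,0],
    [0,0,0]
  ],
  "turn": [0,0,0,0,0,0,0,0,0,0,0]
}}

```text
clock: 5.15
ee_pos: [0.4815, 0.3253, 0.0834]
orientation: [3.14, 0.001, 3.142]
ft_force: [-0.1, 0.3, -1.6]
finger_gap: 0.0516
```

{"method": "play_rows", "body": {
  "travel": [
    [0,0,0.15],
    [0,0,0],
    [0,0,0]
  ],
  "turn": [0,0,0]
}}

```text
clock: 5.45
ee_pos: [0.481, 0.3251, 0.081]
orientation: [3.141, 0.0, -3.142]
ft_force: [-0.0, -0.9, -1.9]
finger_gap: 0.0514
```

{"method": "play_rows", "body": {
  "travel": [
    [0,0,0],
    [0,0,0],
    [0,0,0],
    [0,0,0],
    [0,0,0],
    [0,0,-1],
    [0,0,-2.5],
    [0,0,-3],
    [0,0,-3],
    [0,0,-3],
    [0,0,-2.5],
    [0,0,-1],
    [-1.4,-3.5,0],
    [-2,-4,0],
    [-2,-4,0],
    [-2,-4,0],
    [-2,-4,0],
    [-2,-5,0],
    [0,0,0],
    [0,0,0]
  ],
  "turn": [0,0,0,0,0,0,0,0,0,0,0,0,0,0,0,0,0,0,0.11,0.11],
  "claw": 1
}}

```text
clock: 7.45
ee_pos: [0.5937, 0.0817, 0.2398]
orientation: [-3.141, -0.001, 2.914]
ft_force: [0.3, 0.8, -0.4]
finger_gap: 0.0853
```

Run:
```python
from h import *
np.set_printoptions(precision=4,suppress=True)
o=get_obs();print(o['ee_pos'],o['orientation'],o['finger_gap'])
w=get_calibration("wrist")
im=[grab_frame(n) for n in("side","wrist")]
for n,i in zip("sw",im): cv2.imwrite(f"pics/b8{n}.png",i)
print(proj(w,[[.595,.08,.14],[.595,.08,.122],[.4805,.325,.13]]))
cv2.imwrite("pics/b8.png",np.hstack([cv2.resize(i,(400,300)) for i in im]))
```

```text
[0.5937 0.0817 0.2398] [-3.1407 -0.0015  2.9141] 0.08528055927212133
[[256.0545 191.4807]
 [256.1031 185.5075]
 [432.0473 404.769 ]]
```

View pics/b8.png

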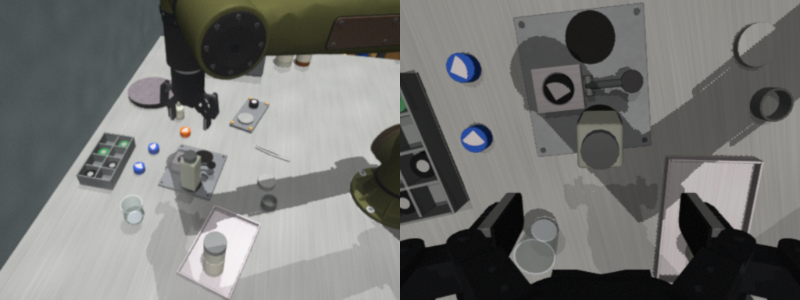

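{"method": "play_rows", "body": {
  "travel": [
    [0,0,2],
    [0,0,2.5],
    [0,0,2.5],
    [0,0,2.5],
    [0,0,2.5],
    [0,0,1.5],
    [0,0,1.2],
    [0,0,0.9],
    [0,0,0],
    [0,0,0]
  ],
  "turn": [0,0,0,0,0,0,0,0,0,0]
}}

```text
clock: 8.55
ee_pos: [0.594, 0.0837, 0.0857]
orientation: [3.141, 0.001, 2.922]
ft_force: [0.3, -0.5, 0.6]
finger_gap: 0.0856
```

{"method": "play_rows", "body": {
  "travel": [
    [0,0,0],
    [0,0,0],
    [0,0,0],
    [0,0,0],
    [0,0,0],
    [0,0,0],
    [0,0,0],
    [0,0,0]
  ],
  "turn": [0,0,0,0,0,0,0,0],
  "claw": -1,
  "newtons": 40
}}

```text
clock: 9.35
ee_pos: [0.5941, 0.0837, 0.0856]
orientation: [3.141, 0.001, 2.922]
ft_force: [1.8, -0.5, 5.5]
finger_gap: 0.0476
```

{"method": "play_rows", "body": {
  "travel": [
    [0,0,-1],
    [0,0,-3],
    [0,0,-3],
    [0,0,-3],
    [0,0,-3],
    [0,0,-3],
    [2,1.3,0],
    [3,2,0],
    [3,2,0],
    [3,2,0],
    [3,2,0],
    [2.65,1.8,0],
    [0,0,0],
    [0,0,2],
    [0,0,3],
    [0,0,3],
    [0,0,3],
    [0,0,2],
    [0,0,1.5],
    [0,0,0]
  ],
  "turn": [0,0,0,0,0,0,0,0,0,0,0,0,0,0,0,0,0,0,0,0]
}}

```text
clock: 11.35
ee_pos: [0.4539, 0.2271, 0.0969]
orientation: [-3.137, -0.004, 2.921]
ft_force: [0.5, -0.3, -3.1]
finger_gap: 0.0474
```

{"method": "play_rows", "body": {
  "travel": [
    [0,0,1],
    [0,0,0.6],
    [0,0,0.3],
    [0,0,0],
    [0,0,0]
  ],
  "turn": [0,0,0,0,0]
}}

```text
clock: 11.85
ee_pos: [0.4555, 0.2284, 0.0812]
orientation: [3.141, 0.0, 2.922]
ft_force: [-0.6, -0.1, -2.2]
finger_gap: 0.0477
```

{"method": "play_rows", "body": {
  "travel": [
    [0,0,0],
    [0,0,0],
    [0,0,0],
    [0,0,0],
    [0,0,0],
    [0,0,-1],
    [0,0,-2.5],
    [0,0,-3],
    [0,0,-3],
    [0,0,-1.5],
    [-1.86,-2.5,0],
    [-2.2,-3,0],
    [-2.2,-3,0],
    [-2.2,-3,0],
    [-2.2,-3,0],
    [-2.2,-3,0],
    [0,0,0],
    [0,0,0]
  ],
  "turn": [0,0,0,0,0,0,0,0,0,0,0,0,0,0,0,0,0,0],
  "claw": 1
}}

```text
clock: 13.65
ee_pos: [0.5425, 0.0287, 0.1903]
orientation: [-3.141, -0.001, 2.92]
ft_force: [0.1, 0.5, -0.5]
finger_gap: 0.0853
```

{"method": "play_rows", "body": {
  "travel": [
    [0,0,0],
    [0,0,0],
    [0,0,0],
    [0,0,0],
    [0,0,0],
    [0,0,0]
  ],
  "turn": [0,0,0,0,0,0],
  "claw": -1
}}

```text
clock: 14.25
ee_pos: [0.5425, 0.0296, 0.1908]
orientation: [3.142, -0.0, 2.922]
ft_force: [-0.1, -0.6, -0.1]
finger_gap: 0.0001
```

Run:
```python
from h import *
np.set_printoptions(precision=4,suppress=True)
o=get_obs();print(o['ee_pos'],o['orientation'],o['finger_gap'])
w=get_calibration("wrist")
im=[grab_frame(n) for n in("side","wrist")]
for n,i in zip("sw",im): cv2.imwrite(f"pics/d9{n}.png",i)
print(proj(w,[[.5425,.0293,.053],[.6332,.0167,.044]]))
cv2.imwrite("pics/d9.png",np.hstack([cv2.resize(i,(400,300)) for i in im]))
```

```text
[0.5425 0.0296 0.1908] [ 3.1416 -0.0001  2.9219] 0.00011651530726043136
[[258.2595 180.8134]
 [155.706  186.6071]]
```

View pics/d9.png

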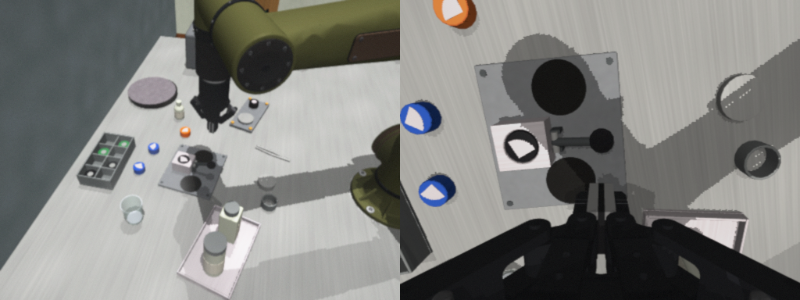

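{"method": "play_rows", "body": {
  "travel": [
    [0,0,2],
    [0,0,3],
    [0,0,3],
    [0,0,3],
    [0,0,2],
    [0,0,0.5],
    [0,0,0],
    [0,0,0.3],
    [0,0,0.3],
    [0,0,0.3],
    [0,0,0.3],
    [0,0,0.3],
    [0,0,0.3],
    [0,0,0.3],
    [0,0,0.2],
    [0,0,0]
  ],
  "turn": [0,0,0,0,0,0,0,0,0,0,0,0,0,0,0,0]
}}

```text
clock: 15.95
ee_pos: [0.5418, 0.0297, 0.0335]
orientation: [3.142, -0.002, 2.922]
ft_force: [-5.7, 1.5, 5.2]
finger_gap: -0.0001
```

{"method": "play_rows", "body": {
  "travel": [
    [0,0,0.1],
    [0,0,0.1],
    [0,0,0],
    [0,0,0]
  ],
  "turn": [0,0,0,0]
}}

```text
clock: 16.35
ee_pos: [0.5421, 0.0297, 0.0327]
orientation: [3.142, -0.001, 2.922]
ft_force: [-10.2, 2.0, 10.4]
finger_gap: -0.0001
```

{"method": "play_rows", "body": {
  "travel": [
    [0,0,0.15],
    [0,0,0.15],
    [0,0,0],
    [0,0,0]
  ],
  "turn": [0,0,0,0]
}}

```text
clock: 16.75
ee_pos: [0.5424, 0.0296, 0.032]
orientation: [-3.141, 0.0, 2.922]
ft_force: [-17.0, 2.3, 23.1]
finger_gap: 0.0001
```

{"method": "play_rows", "body": {
  "travel": [
    [0,0,-0.6],
    [0,0,-2],
    [0,0,-3],
    [0,0,-3],
    [0,0,-3],
    [0,0,-3],
    [0,0,-1.4],
    [-3,0.25,0],
    [-3,0.25,0],
    [-3,0.25,0],
    [0,0,0],
    [0,0,0]
  ],
  "turn": [0,0,0,0,0,0,0,0,0,0,0,0]
}}

```text
clock: 17.95
ee_pos: [0.6321, 0.0169, 0.1864]
orientation: [-3.141, -0.002, 2.921]
ft_force: [-0.9, -0.3, 0.5]
finger_gap: 0.0003
```

{"method": "play_rows", "body": {
  "travel": [
    [0,0,0],
    [0,0,0],
    [0,0,0],
    [0,0,0],
    [0,0,0]
  ],
  "turn": [0,0,0,0,0],
  "claw": 0.4
}}

```text
clock: 18.45
ee_pos: [0.6319, 0.0172, 0.1881]
orientation: [3.141, 0.0, 2.922]
ft_force: [0.5, -0.4, -0.6]
finger_gap: 0.0597
```

Run:
```python
from h import *
np.set_printoptions(precision=4,suppress=True)
o=get_obs();print(o['ee_pos'],o['orientation'],o['finger_gap'])
w=get_calibration("wrist");print(w['eye'],w['rotation'])
i=grab_frame("wrist");cv2.imwrite("pics/e10w.png",i);s=grab_frame("scene");cv2.imwrite("pics/e10s.png",s)
print(proj(w,[[.6332,.0167,.060],[.6332,.0167,.045]]))
a=cv2.resize(i[60:260,120:320],(400,400),interpolation=cv2.INTER_CUBIC);b=cv2.resize(s[150:250,210:310],(400,400),interpolation=cv2.INTER_CUBIC)
cv2.imwrite("pics/e10.png",np.hstack([a,b]))
```

```text
[0.6319 0.0172 0.1881] [3.1413 0.0004 2.9218] 0.059714942729248606
[ 0.6178 -0.0495  0.33  ] [2.8663 0.0008 2.9215]
[[256.7386 183.6465]
 [256.7746 179.4558]]
```

View pics/e10.png

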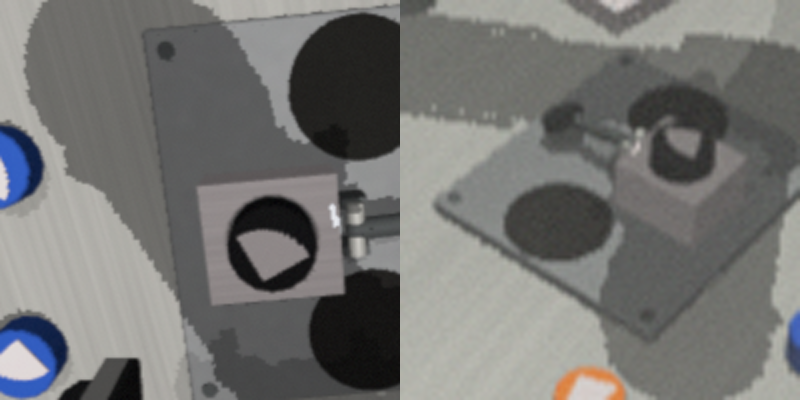

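{"method": "play_rows", "body": {
  "travel": [
    [-0.1,-0.1,2],
    [0,0,3],
    [0,0,3],
    [0,0,3],
    [0,0,1.5],
    [0,0,1],
    [0,0,0.6],
    [0,0,0],
    [0,0,0]
  ],
  "turn": [0,0,0,0,0,0,0,0,0]
}}

```text
clock: 19.45
ee_pos: [0.6335, 0.016, 0.0482]
orientation: [3.141, 0.002, 2.922]
ft_force: [0.4, -0.3, 0.9]
finger_gap: 0.0598
```

{"method": "play_rows", "body": {
  "travel": [
    [0,0,0],
    [0,0,0],
    [0,0,0],
    [0,0,0],
    [0,0,0],
    [0,0,0],
    [0,0,0]
  ],
  "turn": [0,0,0,0,0,0,0],
  "claw": -1,
  "newtons": 30
}}

```text
clock: 20.15
ee_pos: [0.6334, 0.016, 0.0479]
orientation: [3.141, 0.002, 2.922]
ft_force: [-1.4, 1.2, 6.1]
finger_gap: 0.0356
```

{"method": "play_rows", "body": {
  "travel": [
    [0,0,-0.6],
    [0,0,-1.4],
    [0,0,-3],
    [0,0,-3],
    [0,0,-3],
    [0,0,-3],
    [1.26,-2.54,0],
    [1.5,-3,0],
    [1.5,-3,0],
    [1.5,-3,0],
    [1.5,-3,0],
    [1.5,-3,0],
    [1.5,-3,0],
    [1.5,-3,0],
    [0,0,0],
    [0,0,0]
  ],
  "turn": [0,0,0,0,0,0,0,0,0,0,0,0,0,0,0,0]
}}

```text
clock: 21.75
ee_pos: [0.4664, -0.1887, 0.1877]
orientation: [3.141, 0.001, 2.92]
ft_force: [1.1, -0.4, -1.1]
finger_gap: 0.0353
```

Run:
```python
from h import *
np.set_printoptions(precision=4,suppress=True)
o=get_obs();print(o['ee_pos'],o['orientation'],o['finger_gap'])
w=get_calibration("wrist");print(w['eye'],w['rotation'])
i=grab_frame("wrist");cv2.imwrite("pics/f11.png",i)
print(proj(w,[[.4626,-.2549,.022],[.4638,-.2621,.022]]))
```

```text
[ 0.4664 -0.1887  0.1877] [3.1413 0.0011 2.9201] 0.035309532844142545
[ 0.4521 -0.2553  0.3296] [2.8662 0.0015 2.9199]
[[246.1978 101.7942]
 [242.9995  93.8302]]
```

View pics/f11.png

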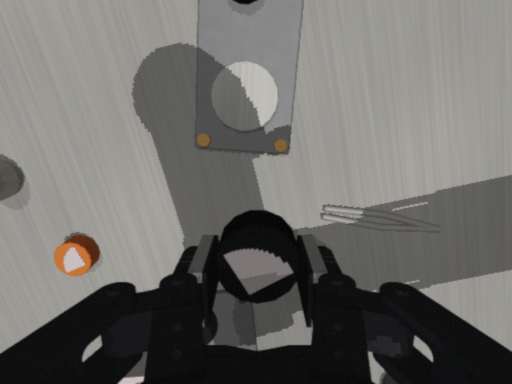

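Run:
```python
from h import *
np.set_printoptions(precision=4,suppress=True)
w=get_calibration("wrist")
im=cv2.imread("pics/f11.png");hsv=cv2.cvtColor(im,cv2.COLOR_BGR2HSV)
g=cv2.cvtColor(im,cv2.COLOR_BGR2GRAY)
print(g[96,190:300:5],g[50:140:5,250])
P=[]
for t in np.arange(0,2*np.pi,.1):   # radial edge of disc: strongest gradient near r=33
    r=np.arange(27,40); q=cv2.remap(cv2.GaussianBlur(g,(3,3),0).astype(np.float32),np.float32([244.5+r*np.cos(t)]),np.float32([96.5+r*np.sin(t)]),1)[0]
    k=np.argmin(np.diff(q)); 
    if np.diff(q)[k]<-15: P.append((244.5+(r[k]+.5)*np.cos(t),96.5+(r[k]+.5)*np.sin(t)))
P=np.array(P);print(len(P),"disc",circ(cast(w,P,.022)))
print("hand",cast(w,(244.5,96.5),.022)[0,:2],"held top",cast(w,(257.5,252),.2)[0,:2])
print("proj tcp-top",proj(w,[.4664,-.1887,.2]))
```

```text
[ 96  86  80  79  82 106 105 103 105 104 105 108 183 190 187 190 186 191
 139 140 140 148] [135 136 135 188 187 185 185 185 185 184 171 104 103 102 100  99  76  78]
33 disc (np.float64(0.4638781621081383), np.float64(-0.25909772629357564), np.float64(0.029300012174017617))
hand [ 0.4633 -0.2591] held top [ 0.4662 -0.1941]
proj tcp-top [[259.7331 263.4069]]
```

{"method": "play_rows", "body": {
  "travel": [
    [-0.3,-1.9,0],
    [-0.5,-2.5,0],
    [-0.5,-2.5,0],
    [0,0,0],
    [0,0,2],
    [0,0,3],
    [0,0,3],
    [0,0,3],
    [0,0,2],
    [0,0,1],
    [0,0,0.8],
    [0,0,0.5],
    [0,0,0],
    [0,0,0]
  ],
  "turn": [0,0,0,0,0,0,0,0,0,0,0,0,0,0]
}}

```text
clock: 23.2
ee_pos: [0.4649, -0.2585, 0.0347]
orientation: [-3.141, 0.001, 2.922]
ft_force: [0.3, 0.7, -0.2]
finger_gap: 0.0354
```

Run:
```python
from h import *
o=get_obs();print(o['ee_pos'],o['orientation'],o['ft_force'])
im=[]
for n,r in(("side",(110,190,275,355)),("scene",(210,290,95,200))):
    f=grab_frame(n);cv2.imwrite(f"pics/g12{n}.png",f);im.append(cv2.resize(f[r[0]:r[1],r[2]:r[3]],None,fx=4,fy=4,interpolation=cv2.INTER_CUBIC))
cv2.imwrite("pics/g12.png",np.hstack(im))
```

```text
[ 0.46486488 -0.25848719  0.03473018] [-3.14135386e+00  1.30728181e-03  2.92172917e+00] [ 0.27430962  0.70143965 -0.15904386]
```

View pics/g12.png

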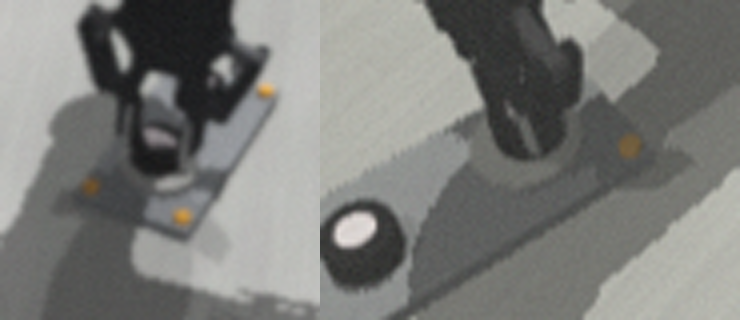

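{"method": "play_rows", "body": {
  "travel": [
    [0,0,0.1],
    [0,0,0.1],
    [0,0,0],
    [0,0,0]
  ],
  "turn": [0,0,0,0]
}}

```text
clock: 23.7
ee_pos: [0.4644, -0.2585, 0.0321]
orientation: [-3.141, 0.0, 2.922]
ft_force: [-0.4, -0.3, 0.6]
finger_gap: 0.0356
```

{"method": "play_rows", "body": {
  "travel": [
    [0,0,0.1],
    [0,0,0],
    [0,0,0]
  ],
  "turn": [0,0,0]
}}

```text
clock: 24.0
ee_pos: [0.4645, -0.2585, 0.0321]
orientation: [-3.141, 0.001, 2.922]
ft_force: [-3.1, 2.4, 7.2]
finger_gap: 0.0357
```

{"method": "play_rows", "body": {
  "travel": [
    [0,0,0],
    [0,0,0],
    [0,0,0],
    [0,0,0],
    [0,0,0],
    [0,0,-0.5],
    [0,0,-1.5],
    [0,0,-3],
    [0,0,-3],
    [0,0,-3],
    [0,0,-3],
    [0,0,-2],
    [0.4,2.3,0],
    [0.4,2.3,0],
    [0.4,2.3,0],
    [0,0,0]
  ],
  "turn": [0,0,0,0,0,0,0,0,0,0,0,0,0,0,0,0],
  "claw": 0.4
}}

```text
clock: 25.6
ee_pos: [0.468, -0.1868, 0.1925]
orientation: [3.141, 0.002, 2.924]
ft_force: [-0.2, 0.4, 1.1]
finger_gap: 0.0598
```

Run:
```python
from h import *
np.set_printoptions(precision=4,suppress=True)
o=get_obs();print(o['ee_pos'],o['orientation'],o['finger_gap'])
w=get_calibration("wrist")
f=grab_frame("wrist");s=grab_frame("side");cv2.imwrite("pics/h13w.png",f);cv2.imwrite("pics/h13s.png",s)
print(proj(w,[[.4637,-.259,.044],[.4637,-.259,.022]]))
cv2.imwrite("pics/h13.png",np.hstack([cv2.resize(f[0:200,140:340],(400,400),interpolation=cv2.INTER_CUBIC),cv2.resize(s,(400,300))[:,:] if 0 else cv2.copyMakeBorder(cv2.resize(s,(400,300)),0,100,0,0,0)]))
```

```text
[ 0.468  -0.1868  0.1925] [3.1411 0.0022 2.924 ] 0.059843870981344624
[[245.0245  94.44  ]
 [245.9482  94.7307]]
```

View pics/h13.png

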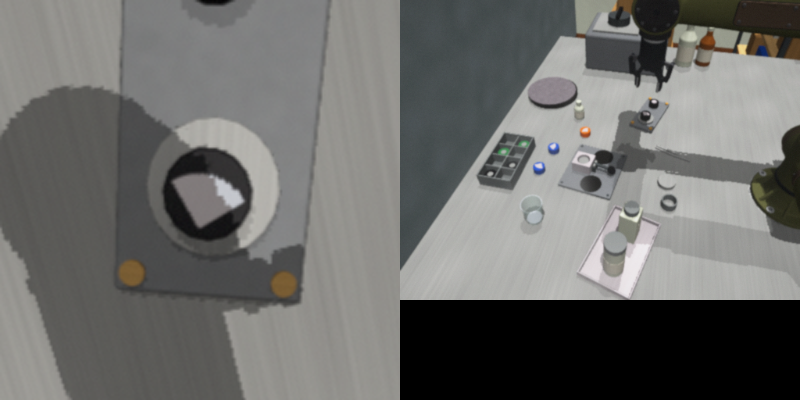

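{"method": "play_rows", "body": {
  "travel": [
    [0.43,1.73,-1.6],
    [0.93,3.85,-1.6],
    [0.93,3.85,-1.6],
    [1,3.85,0],
    [1,3.85,0],
    [1,3.85,0],
    [1,3.85,0],
    [1,3.85,0],
    [1,3.85,0],
    [1,3.85,0],
    [0.97,3.85,0],
    [0,0,0],
    [0,0,0]
  ],
  "turn": [0,0,0,0,0,0,0,0,0,0,0,0,0],
  "claw": 1
}}

```text
clock: 27.0
ee_pos: [0.4556, 0.2265, 0.2388]
orientation: [-3.141, -0.0, 2.922]
ft_force: [0.1, -1.0, 0.6]
finger_gap: 0.0856
```

{"method": "play_rows", "body": {
  "travel": [
    [0,0.2,2],
    [0,0,3],
    [0,0,3],
    [0,0,3],
    [0,0,2],
    [0,0,1.5],
    [0,0,0.8],
    [0,0,0.4],
    [0,0,0],
    [0,0,0]
  ],
  "turn": [0,0,0,0,0,0,0,0,0,0]
}}

```text
clock: 28.0
ee_pos: [0.4563, 0.2288, 0.0829]
orientation: [3.14, 0.001, 2.922]
ft_force: [-0.2, -0.6, -0.8]
finger_gap: 0.0853
```

{"method": "play_rows", "body": {
  "travel": [
    [0,0,0],
    [0,0,0],
    [0,0,0],
    [0,0,0],
    [0,0,0],
    [0,0,0],
    [0,0,0],
    [0,0,0]
  ],
  "turn": [0,0,0,0,0,0,0,0],
  "claw": -1,
  "newtons": 40
}}

```text
clock: 28.8
ee_pos: [0.4561, 0.2288, 0.0823]
orientation: [3.141, 0.001, 2.922]
ft_force: [1.3, -0.0, 4.9]
finger_gap: 0.0475
```

{"method": "play_rows", "body": {
  "travel": [
    [0,0,-1],
    [0,0,-3],
    [0,0,-3],
    [0,0,-3],
    [0,0,-3],
    [0,0,-3],
    [-2,-1.4,0],
    [-3,-2,0],
    [-3,-2,0],
    [-3,-2,0],
    [-3,-2,0],
    [-2.65,-1.75,0],
    [0,0,0],
    [0,0,0]
  ],
  "turn": [0,0,0,0,0,0,0,0,0,0,0,0,0,0]
}}

```text
clock: 30.2
ee_pos: [0.5935, 0.0829, 0.2401]
orientation: [-3.14, -0.003, 2.92]
ft_force: [0.0, -0.4, -2.3]
finger_gap: 0.0477
```

{"method": "play_rows", "body": {
  "travel": [
    [0,0,2],
    [0,0,3],
    [0,0,3],
    [0,0,3],
    [0,0,2],
    [0,0,1.3],
    [0,0,0.7],
    [0,0,0],
    [0,0,0]
  ],
  "turn": [0,0,0,0,0,0,0,0,0]
}}

```text
clock: 31.1
ee_pos: [0.5944, 0.0837, 0.0931]
orientation: [3.141, 0.002, 2.922]
ft_force: [0.8, 0.2, -2.7]
finger_gap: 0.0474
```

Position matches the original grasp; lower the last ~5 mm to the seat.

{"method": "play_rows", "body": {
  "travel": [
    [0,0,0.2],
    [0,0,0.15],
    [0,0,0.1],
    [0,0,0],
    [0,0,0]
  ],
  "turn": [0,0,0,0,0]
}}

```text
clock: 31.6
ee_pos: [0.5942, 0.0835, 0.0884]
orientation: [3.141, 0.001, 2.922]
ft_force: [-2.2, 0.5, 4.6]
finger_gap: 0.0471
```

{"method": "play_rows", "body": {
  "travel": [
    [0,0,0],
    [0,0,0],
    [0,0,0],
    [0,0,0],
    [0,0,0],
    [0,0,-1],
    [0,0,-2.5],
    [0,0,-3],
    [0,0,-3],
    [0,0,-3],
    [0,0,-3],
    [2.3,3.1,0],
    [2.4,3,0],
    [2.4,3,0],
    [2.4,3,0],
    [2.4,3,0],
    [2.4,3,0],
    [2,3,0],
    [0,0,0],
    [0,0,0]
  ],
  "turn": [0,0,0,0,0,0,0,0,0,0,0,0,0,0,0,0,0,0,0,0],
  "claw": 1
}}

```text
clock: 33.6
ee_pos: [0.4806, 0.3255, 0.2429]
orientation: [3.142, 0.0, 2.923]
ft_force: [0.0, -0.0, 0.7]
finger_gap: 0.0852
```

Run:
```python
from h import *
np.set_printoptions(precision=4,suppress=True)
o=get_obs();print(o['ee_pos'],o['orientation'],o['finger_gap'])
w=get_calibration("wrist");s=get_calibration("side")
f=grab_frame("wrist");g=grab_frame("side");cv2.imwrite("pics/i14w.png",f);cv2.imwrite("pics/i14s.png",g)
print(proj(w,[.481,.325,.135])/1.28,proj(s,[.595,.080,.14])/1.28)
cv2.imwrite("pics/i14.png",np.hstack([cv2.resize(f,(400,300)),cv2.resize(g,(400,300))]))
```

```text
[0.4806 0.3255 0.2429] [3.1415 0.0003 2.9232] 0.08523533234642938
[[201.3957 148.3181]] [[190.3545 153.3481]]
```

View pics/i14.png

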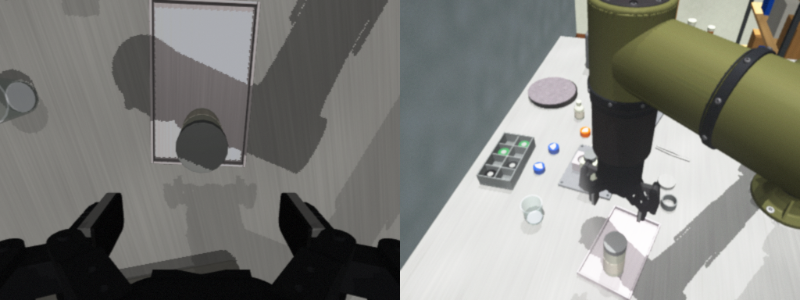

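{"method": "play_rows", "body": {
  "travel": [
    [0,0,2],
    [0,0,3],
    [0,0,3],
    [0,0,3],
    [0,0,2.5],
    [0,0,1.5],
    [0,0,0.8],
    [0,0,0.4],
    [0,0,0],
    [0,0,0]
  ],
  "turn": [0,0,0,0,0,0,0,0,0,0]
}}

```text
clock: 34.7
ee_pos: [0.4814, 0.3253, 0.0816]
orientation: [3.14, 0.001, 2.922]
ft_force: [0.8, -0.3, 0.3]
finger_gap: 0.0851
```

{"method": "play_rows", "body": {
  "travel": [
    [0,0,0],
    [0,0,0],
    [0,0,0],
    [0,0,0],
    [0,0,0],
    [0,0,0],
    [0,0,0],
    [0,0,0]
  ],
  "turn": [0,0,0,0,0,0,0,0],
  "claw": -1,
  "newtons": 40
}}

```text
clock: 35.5
ee_pos: [0.481, 0.3252, 0.0809]
orientation: [3.141, 0.0, 2.922]
ft_force: [-2.3, 1.5, 5.0]
finger_gap: 0.0517
```

{"method": "play_rows", "body": {
  "travel": [
    [0,0,-1.5],
    [0,0,-3],
    [0,0,-3],
    [0,0,-3],
    [0,0,-3],
    [0,0,-3],
    [-1.59,-3.04,0],
    [-1.61,-3.01,0],
    [-1.61,-3.01,0],
    [-1.61,-3.01,0],
    [-1.61,-3.01,0],
    [-1.61,-3.01,0],
    [-1.61,-3.01,0],
    [-1.61,-3.01,0],
    [-1.61,-3.01,0],
    [-1.61,-3.01,0],
    [-1.61,-3.01,0],
    [0,0,0],
    [0,0,0]
  ],
  "turn": [0,0,0,0,0,0,0,0,0,0,0,0,0,0,0,0,0,0,0]
}}

```text
clock: 37.4
ee_pos: [0.581, -0.0379, 0.2449]
orientation: [-3.141, -0.001, 2.92]
ft_force: [0.3, -0.2, -1.4]
finger_gap: 0.0515
```

{"method": "play_rows", "body": {
  "travel": [
    [0,0.1,2],
    [0,0,3],
    [0,0,3],
    [0,0,3],
    [0,0,2.2],
    [0,0,1.4],
    [0,0,0.7],
    [0,0,0],
    [0,0,0]
  ],
  "turn": [0,0,0,0,0,0,0,0,0]
}}

```text
clock: 38.3
ee_pos: [0.5821, -0.036, 0.0937]
orientation: [3.141, 0.002, 2.922]
ft_force: [0.0, 0.5, -1.6]
finger_gap: 0.0514
```

{"method": "play_rows", "body": {
  "travel": [
    [0,0,0.2],
    [0,0,0.15],
    [0,0,0],
    [0,0,0]
  ],
  "turn": [0,0,0,0]
}}

```text
clock: 38.7
ee_pos: [0.5814, -0.0362, 0.0889]
orientation: [3.142, 0.0, 2.922]
ft_force: [-0.3, 0.2, -2.1]
finger_gap: 0.0514
```

{"method": "play_rows", "body": {
  "travel": [
    [0,0,0.15],
    [0,0,0.1],
    [0,0,0],
    [0,0,0]
  ],
  "turn": [0,0,0,0]
}}

```text
clock: 39.1
ee_pos: [0.5816, -0.0362, 0.087]
orientation: [3.142, 0.001, 2.922]
ft_force: [-3.6, 1.0, 4.3]
finger_gap: 0.0515
```

Contact with the seat; release, rise and move back to the first viewpoint.

{"method": "play_rows", "body": {
  "travel": [
    [0,0,0],
    [0,0,0],
    [0,0,0],
    [0,0,0],
    [0,0,0],
    [0,0,-1],
    [0,0,-2.5],
    [0,0,-3],
    [0,0,-3],
    [0,0,-3],
    [0,0,-2.5],
    [-1,2,0],
    [-1,2,0],
    [0,0,0],
    [0,0,0]
  ],
  "turn": [0,0,0,0,0,0,0,0,0,0,0,0,0,0,0],
  "claw": 1
}}

```text
clock: 40.6
ee_pos: [0.6097, -0.0014, 0.2365]
orientation: [-3.141, -0.0, 2.922]
ft_force: [-0.2, 0.2, 0.0]
finger_gap: 0.0857
```

Run:
```python
from h import *
np.set_printoptions(precision=4,suppress=True)
o=get_obs();print(o['ee_pos'],o['orientation'],o['finger_gap'],o['clock'])
w,s=get_calibration("wrist"),get_calibration("side")
f=grab_frame("wrist");g=grab_frame("side")
print("wrist predicted lid,cap",proj(w,[[.5808,-.0368,.14],[.595,.080,.14]])/1.28,"side was",np.array([(260.6,164.4),(243.6,196.8)])/1.28)
# difference against first side picture at containers
b=cv2.imread("pics/side0.png").astype(int);r=np.s_[150:255,215:290]
print("side diff mean",np.abs(b[r]-g[r].astype(int)).mean())
cv2.imwrite("pics/j15.png",np.hstack([cv2.resize(f,(400,300)),cv2.resize(g,(400,300))]))
```

```text
[ 0.6097 -0.0014  0.2365] [-3.1412 -0.0002  2.9222] 0.08573816328346628 40.6
wrist predicted lid,cap [[224.5339 108.4563]
 [233.0507 223.3434]] side was [[203.5938 128.4375]
 [190.3125 153.75  ]]
side diff mean 6.925502645502646
```

View pics/j15.png

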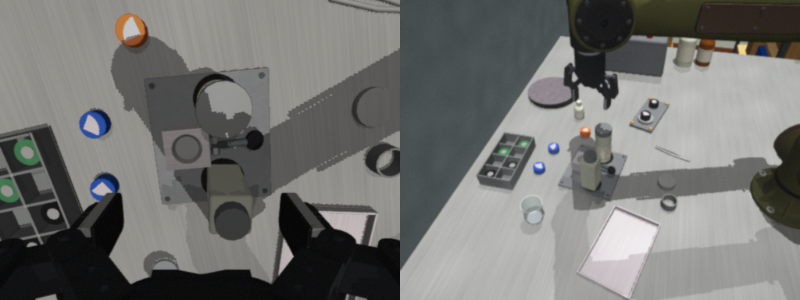

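```bash
python3 -c "
from station import *
print(close_job())"
```

```text
the job is handed in; nothing more can be done
None
```

I moved the jar and the square bottle upright into the tray, pressed the lever down until it met its stop (about 23 N), and set the quarter-circle mount inlay up on the stage. Then I put both containers back on their seats. The job was handed in at about 41 s.

**Containers:** in the last wrist picture the jar lid and the bottle cap lay within about 3 px of where the start positions predict, roughly 2–3 mm. Both looked upright and released.

**Mount:** it sits about 4 mm off the disc centre, inside the 12 mm limit. It was not re-measured after the containers went back, but the last side picture shows it still on the disc.

**Other mount:** I did not measure its final position; the arm never went near it, and it shows no visible shift in the side picture.

**Checks that disagreed:**
- The first single-view readings of the container tops differed by up to 25 mm between cameras. I settled this by combining three views, leaving about 2 mm of error.
- The finger gap on the mount read 35.6 mm against its 38 mm nominal diameter, but the grip held.

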